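# Count along the rack and push the tin into the third bay

### The job

With closed fingers, run a fingertip along the rail on top of the divider rack, starting behind the first bay at the orange end and stopping behind the third, without touching the rail beyond it (filled bays count too). Then push the blue-lidded tin along the lane and fully home, against the back wall, in that third bay. Only push the tin, never lift or tip it over, and leave everything else where it is.

Things in the scene. Friction and masses are not known exactly. Their poses are not given: they have to be found in the camera images.
- rack: Fixed dark steel rack facing the robot, white deck 330 mm long (y), x -76 to 46, its top 8 mm up. Origin on the table, x away from the robot, y to its left. Six 48 mm bays, pitch 54 (section k lies behind bay k), open in front and on top; dividers 6 mm thick, 42 high, round noses at x -12; back wall face at x 26. In front, a lane x -70 to -12, open at both ends, lip 14 mm high. Rail on the back wall.
- blue_tin: Tin to put away: upright round steel tin with a blue lid, 42 mm across, 40 high, about 0.14 kg, loose. Origin: centre of its underside. Starts on the deck in the lane, centred near rack x -46, y within 110 of the middle. It slides under 1 to 3 N. When home, its front stands 4 mm out past the divider noses, so a finger need not enter the bay.
- orange_end: Fixed orange end post with a round ball on top (24 x 20 mm, 79 mm high) at the left or the right end of the rail, 176 mm from the rack's middle. Bays are counted from this end; the bay next to it is the first; filled bays count too. Origin: on the table, under its centre.
- black_end: Fixed plain black end post (24 x 20 mm, 66 mm high) at the other end of the rail. Origin: on the table, under its centre.
- section_1: Fixed rail section 1 of 6, counted from the robot's left (+y) end, behind bay 1; 54 mm long (y), 16 wide (x), grey plastic, flush with its neighbours. Origin: centre of its top face, 64 mm above the table; axes as the rack's. A tin fully home in bay 1 has its underside centre 29 mm to -x of this origin, at the same y, 56 mm lower (on the deck).
- section_2: Fixed rail section 2 of 6, counted from the robot's left (+y) end, behind bay 2; 54 mm long (y), 16 wide (x), bare aluminium, flush with its neighbours. Origin: centre of its top face, 64 mm above the table; axes as the rack's. A tin fully home in bay 2 has its underside centre 29 mm to -x of this origin, at the same y, 56 mm lower (on the deck).
- section_3: Fixed rail section 3 of 6, counted from the robot's left (+y) end, behind bay 3; 54 mm long (y), 16 wide (x), grey plastic, flush with its neighbours. Origin: centre of its top face, 64 mm above the table; axes as the rack's. A tin fully home in bay 3 has its underside centre 29 mm to -x of this origin, at the same y, 56 mm lower (on the deck).
- section_4: Fixed rail section 4 of 6, counted from the robot's left (+y) end, behind bay 4; 54 mm long (y), 16 wide (x), bare aluminium, flush with its neighbours. Origin: centre of its top face, 64 mm above the table; axes as the rack's. A tin fully home in bay 4 has its underside centre 29 mm to -x of this origin, at the same y, 56 mm lower (on the deck).
- section_5: Fixed rail section 5 of 6, counted from the robot's left (+y) end, behind bay 5; 54 mm long (y), 16 wide (x), grey plastic, flush with its neighbours. Origin: centre of its top face, 64 mm above the table; axes as the rack's. A tin fully home in bay 5 has its underside centre 29 mm to -x of this origin, at the same y, 56 mm lower (on the deck).
- section_6: Fixed rail section 6 of 6, counted from the robot's left (+y) end, behind bay 6; 54 mm long (y), 16 wide (x), bare aluminium, flush with its neighbours. Origin: centre of its top face, 64 mm above the table; axes as the rack's. A tin fully home in bay 6 has its underside centre 29 mm to -x of this origin, at the same y, 56 mm lower (on the deck).
- yellow_tin_a: Bystander: upright round tin with a yellow lid, 42 mm across, 40 mm high, already home in the rack's first bay from the +y end. Origin: centre of its underside.
- yellow_tin_b: Bystander: the same kind of yellow-lidded tin, already home in the rack's fifth bay from the +y end. Origin: centre of its underside.
- jug: Bystander: vacuum jug, steel with a green top and handle, 116 mm across, 240 mm high, right of the rack. Origin: centre of its underside.
- mug: Bystander: white mug, 80 mm across, 90 mm high, at the right front. Origin: centre of its underside.
- screwdriver: Bystander: screwdriver about 200 mm long, red handle, lying on the table at the left. Origin: under its middle.
- hex_key: Bystander: steel hex key, 100 x 30 mm, lying on the table in front of the rack, right. Origin: middle of its long leg.
- tape_roll: Bystander: roll of tape lying flat, 90 mm across, 24 mm high, left of the rack. Origin: centre of its underside.
Things that resemble listed ones, but are neither listed nor needed, are in the scene too. Leave any green or white look-alike of the blue_tin alone.

How it is judged (in metres and radians):
On the way, in this order (a step that is already met when the one before it is completed fails the run):
1. a fingertip touches the rail behind the first bay from the orange end (((y of orange_end in the frame of rack above 0 m and contact force between the fingers and section_1 above 0.3 N) or (y of orange_end in the frame of rack below 0 m and contact force between the fingers and section_6 above 0.3 N))), for 0.02 s.
2. a fingertip touches the rail behind the second bay from the orange end (((y of orange_end in the frame of rack above 0 m and contact force between the fingers and section_2 above 0.3 N) or (y of orange_end in the frame of rack below 0 m and contact force between the fingers and section_5 above 0.3 N))), for 0.02 s.
3. a fingertip touches the rail behind the third bay from the orange end (((y of orange_end in the frame of rack above 0 m and contact force between the fingers and section_3 above 0.3 N) or (y of orange_end in the frame of rack below 0 m and contact force between the fingers and section_4 above 0.3 N))), for 0.02 s.
4. the blue tin is home in the third bay from the orange end (((y of orange_end in the frame of rack above 0 m and x of blue_tin in the frame of section_3 above -0.036 m and y of blue_tin in the frame of section_3 between -0.008 and 0.008 m) or (y of orange_end in the frame of rack below 0 m and x of blue_tin in the frame of section_4 above -0.036 m and y of blue_tin in the frame of section_4 between -0.008 and 0.008 m))), for 0.2 s.
At the end, for the whole second after the job is handed in: The blue tin stands upright (within 0.1 rad) and at rest on the deck in the third bay from the orange end, within 7 mm of fully home and within 8 mm of the bay's middle; no bystander has moved 15 mm or more (((y of orange_end in the frame of rack above 0 m and x of blue_tin in the frame of section_3 above -0.036 m and y of blue_tin in the frame of section_3 between -0.008 and 0.008 m) or (y of orange_end in the frame of rack below 0 m and x of blue_tin in the frame of section_4 above -0.036 m and y of blue_tin in the frame of section_4 between -0.008 and 0.008 m)) and angle between blue_tin's own z axis and vertical below 0.1 rad and linear speed of blue_tin below 0.01 m/s and z of blue_tin in the frame of rack between 0.004 and 0.012 m and distance of each of yellow_tin_a, yellow_tin_b, jug, mug, screwdriver, hex_key, tape_roll from where it was at the start of the episode below 0.015 m); the robot touches nothing.
It fails at once if the blue tin is lifted (more than 12 mm off the deck) (z of blue_tin in the frame of rack above 0.02 m).
It fails at once if the blue tin is tipped over (more than 0.5 rad) (angle between blue_tin's own z axis and vertical above 0.5 rad).
It fails at once if the fingers touch the rail beyond the third bay (((y of orange_end in the frame of rack above 0 m and contact force between the fingers and section_4 above 0.3 N) or (y of orange_end in the frame of rack below 0 m and contact force between the fingers and section_3 above 0.3 N)) or ((y of orange_end in the frame of rack above 0 m and contact force between the fingers and section_5 above 0.3 N) or (y of orange_end in the frame of rack below 0 m and contact force between the fingers and section_2 above 0.3 N)) or ((y of orange_end in the frame of rack above 0 m and contact force between the fingers and section_6 above 0.3 N) or (y of orange_end in the frame of rack below 0 m and contact force between the fingers and section_1 above 0.3 N))).
It fails at once if a bystander is moved 15 mm or more (distance of any of yellow_tin_a, yellow_tin_b, jug, mug, screwdriver, hex_key, tape_roll from where it was at the start of the episode above 0.015 m).
It also fails if it takes over 72 s, if anything falls off the work surface, if the arm or the gripper's body presses on something with over 40 N, if the wrist force passes 120 N, or if a joint passes its speed limit or range.

### The arm

A 7-joint arm with a two-finger parallel gripper is mounted at the origin on the work surface. World frame = base frame: x ahead of the robot, y to its left, z up, the work surface at z = 0. Lengths are in m, angles in degrees, forces in N, time in s.
With the tool pointing down it reaches from about 0.425 to 0.825 m from the base axis. Payload 3.6 kg.
Tool frame: the origin (TCP) lies on the mounting face of the last link; the fingertips stand 173 mm ahead of it and the grasp point (between the pads) lies 155 mm ahead of it (finger_overhang is the distance from the TCP to the fingertips, in m); z points along the fingers, y is the line along which they close (so a half turn about z gives the same grasp; the last joint's range is limited). The gripper opens to 85 mm and grips with 20 to 120 N. Pads are 22 mm wide; open, the fingers measure 114 mm over their backs; the gripper's body (76 mm by 85 mm) begins 54 mm behind the grasp point. The pads swing forward as they close: fully open they stand 13 mm farther back than shut.
Start: joints at [69.528, 35.231, -0.722, 81.555, 0.464, 63.22, -2.315], TCP at [0.211, -0.615, 0.405] pointing down, gripper open.
Joint ranges: [-178.69, 178.69], [-17.37, 117.87], [-77.05, 75.6], [15.02, 138.74], [-78.02, 258.01], [0.78, 113.62], [-162.83, 162.83]. Speed limits (degrees/s): [159.86, 159.86, 180, 180, 180, 180, 180].

### API

Orientations are given as [roll, pitch, yaw] about the fixed x, y, z axes, in that order (R = Rz(yaw) Ry(pitch) Rx(roll)).
In Python, from plant import * gives the robot as it stands.
- The arm moves only by the tool apply_moves, never from a script. Its argument "motion" is a list of rows, each a list of 5 numbers: the shift along the tool's x, y, z each as a share of 0.04 m, from -1 to 1, then the turn about the tool's z as a share of 5 degrees, from -1 to 1, then the opening in per cent of the stroke, from 0 (shut) to 100 (fully open). A call has 1 to 20 rows; each row shifts and turns the commanded pose from where the row before left it, along the tool's axes as they then stand; what a row does not reach is not made up. A row lasts 1/8 s, in which the tool goes at most 62.5 mm and 10.7 degrees, less where a joint would pass 70% of its speed; a pose out of reach is approached as far as the arm can. A call with a number of a shift or a turn outside -1 to 1 is refused whole. A call with a gripper value outside its range is refused whole. The fingers move at their own pace and stop on an object; "grip_force" is the grip in N (left out, the last holds). Time passes only in rows, so rows that do not move let the fingers close. It gives the time, the measured TCP pose, the force, the opening and the grip force at its end, in the units of the state.
- read_state(): the state, without advancing time (a new reading comes with each control period).
- capture(name): name is "scene" or "top"; returns (picture, depth): 400x640x3 uint8, red, green, blue; 400x640 float32, m along the optical axis (not along the pixel's ray), 0 where there is no reading.
- camera_info(name): a dict with "mtx" (3x3 intrinsics, pixels), "rvec" (rotation vector, rad) and "tvec" (3), from world to camera coordinates, as OpenCV has them. Camera axes: x right, y down, z forward; pixel columns grow to the right and rows downward; lengths in m; the calibration is good to about 2 mm. A picture is of the moment at which its call begins. camera_info takes no time and is no camera call.
- hand_in(): hands the job in; it is judged then, once.
The state is a dict: "time_s": time; "joint_pos": joint angles; "joint_vel": joint speeds; "joint_torque": joint torques, N m; "tool_pos": TCP position; "eef_rot": TCP orientation; "wrist_force": force on the tool from outside, world axes, zero at the start; "torque": the same for the moment, N m; "width": finger opening in m; "grasp_force": force on a finger pad.
Only numpy, scipy, OpenCV 4.12 (cv2) and the standard library are available. Lean on these libraries where they do the work, as an engineer would, in place of code of your own. Each camera call takes 0.05 s, during which the arm holds its last target. There are 200 camera calls.

## Working session

There is one attempt and no reset: what is moved stays moved. The work goes in short steps, Python scripts to look and compute and a tool call to move; the robot and the scene stay as the last step left them, time stands still between calls to the robot, and variables do not carry over. Pictures are saved under pics/ and viewed, at most 10 in all, crops included, and the job is handed in when it is done.

Besides the shell and the picture viewer there is one more tool, called after "Request:" as name(argument=value, ...), one argument or row to a line, values as JSON. apply_moves: Moves the arm, as the interface text tells. Its arguments: {"type":"object","properties":{"motion":{"type":"array"},"grip_force":{"type":"number"}},"required":["motion"]}

```bash
mkdir -p pics; ls; python3 - <<'E'
from plant import *
import cv2,numpy as np
for n in("scene","top"):
    p,d=capture(n);np.savez(n,p=p,d=d);cv2.imwrite(f"pics/{n}0.png",p[:,:,::-1])
    c=camera_info(n);print(n,c)
print(read_state())
E
```

```text
pics
scene {'mtx': array([[483.66993636,   0.        , 319.05988819],
       [  0.        , 483.66993636, 201.86034073],
       [  0.        ,   0.        ,   1.        ]]), 'rvec': array([ 2.14055769,  1.27844165, -0.4589349 ]), 'tvec': array([-0.25263072, -0.3241483 ,  1.72854963])}
top {'mtx': array([[453.4195782 ,   0.        , 317.7792169 ],
       [  0.        , 453.4195782 , 200.60081891],
       [  0.        ,   0.        ,   1.        ]]), 'rvec': array([ 2.05093096, -2.17306268,  0.23609627]), 'tvec': array([-0.01278446,  0.54135318,  1.35203966])}
{'time_s': 0.1, 'joint_pos': array([69.52863703, 35.28312313, -0.7218996 , 81.6337978 ,  0.46399233,
       63.21725467, -2.31543891]), 'joint_vel': array([ 1.35807131e-05, -1.99100361e-02,  3.72442643e-03, -3.04408836e-01,
       -1.19990145e-01, -3.22493780e-02,  5.46828624e-02]), 'joint_torque': array([ 1.17414900e-03, -4.70385075e+01,  2.60157762e-01, -1.71572059e+01,
        1.00638246e-02,  5.82560693e-03, -9.38667810e-08]), 'tool_pos': array([ 0.21102948, -0.61448168,  0.4036506 ]), 'eef_rot': array([-1.79868715e+02,  2.06638524e-03,  1.89552639e+01]), 'wrist_force': array([-0.40714574, -0.31782398,  0.20222387]), 'torque': array([-0.00590377, -0.01417701, -0.02574101]), 'grasp_force': 0.0, 'width': 0.08572568774417799}
```

View pics/top0.png

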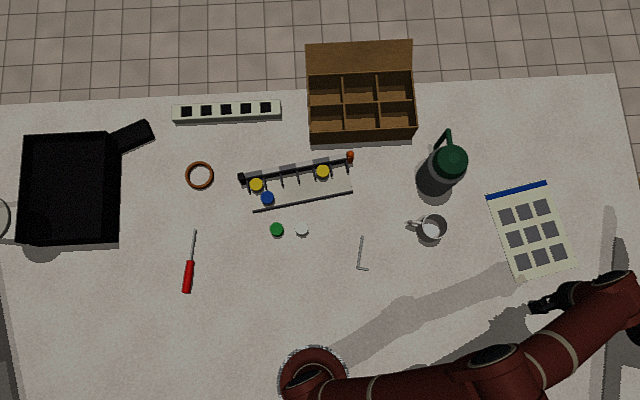

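View pics/scene0.png

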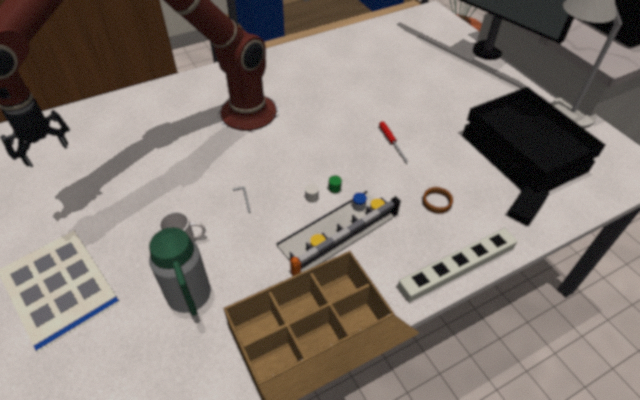

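Top view: the orange ball is at (350,156), the right (-y) end, and the black post is at (241,177). Candidates for the tin are blue (267,198) in the lane, green (277,230) and white (302,230) in front of the rack, and yellow (257,185) and (322,172) in bays. The choice is blue, and the target is section_4, the third bay from the right.

```bash
cat > h.py <<'E'
import cv2,numpy as np
from plant import *
def ray(n,uv,z):
    c=camera_info(n);R=cv2.Rodrigues(c["rvec"])[0];o=-R.T@c["tvec"]
    d=R.T@np.linalg.inv(c["mtx"])@np.array([uv[0],uv[1],1.]);return (o+d*(z-o[2])/d[2])[:2]
def proj(n,P):
    c=camera_info(n);return cv2.projectPoints(np.float64(P).reshape(-1,3),c["rvec"],c["tvec"],c["mtx"],None)[0].reshape(-1,2)
def blobs(p,lo,hi,roi,amin=8):
    x0,y0,x1,y1=roi;h=cv2.cvtColor(p[y0:y1,x0:x1],cv2.COLOR_RGB2HSV)
    m=cv2.inRange(h,lo,hi);n,_,s,c=cv2.connectedComponentsWithStats(m)
    return [(c[i]+[x0,y0],s[i,4],s[i,:4]+[x0,y0,0,0]) for i in range(1,n) if s[i,4]>=amin]
C=dict(blue=((105,120,50),(125,255,255)),yellow=((20,150,80),(35,255,255)),orange=((4,150,60),(16,255,255)))
ROI=dict(top=(220,140,370,215),scene=(270,180,410,275))
E
python3 - <<'E'
from h import *
for n in("top","scene"):
    p=np.load(n+".npz")["p"]
    for k,z in(("blue",.048),("yellow",.048),("orange",.07)):
        for c,a,s in blobs(p,*C[k],ROI[n]):print(n,k,c.round(1),a,s,ray(n,c,z).round(4))
p=np.load("top.npz")["p"];cv2.imwrite("pics/crop.png",cv2.resize(p[140:240,220:370,::-1],None,fx=5,fy=5,interpolation=cv2.INTER_CUBIC))
E
```

```text
top blue [266.7 196.9] 129 [261 191  13  13] [0.563  0.1152]
top yellow [322.3 170.2] 128 [316 165  13  12] [ 0.6397 -0.0643]
top yellow [255.5 183.7] 135 [249 178  14  13] [0.6076 0.1488]
top orange [349.9 154.1] 38 [347 151   7   8] [ 0.6813 -0.1536]
scene blue [359.2 198.5] 109 [353 194  13  11] [0.5719 0.109 ]
scene yellow [376.4 203.3] 89 [371 199  13  10] [0.6107 0.1433]
scene yellow [316.7 239.4] 112 [311 235  14  11] [ 0.6424 -0.0688]
scene orange [295.3 265.6] 136 [291 257  10  18] [ 0.7026 -0.1633]
```

View pics/crop.png

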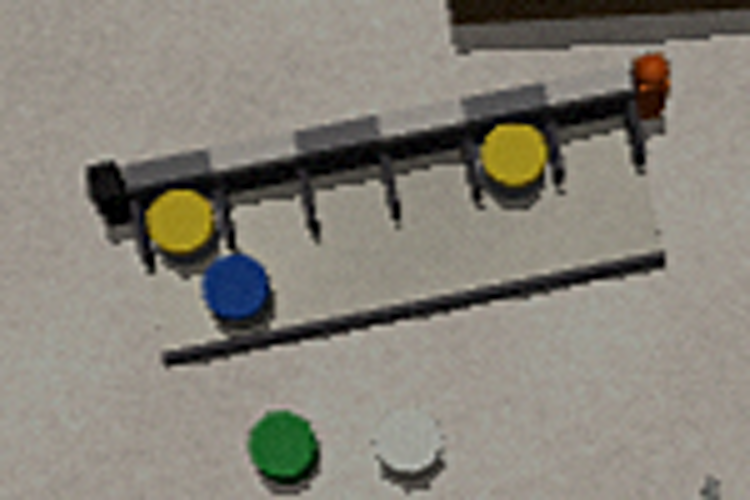

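```bash
python3 - <<'E'
from h import *
def tri(a,b):
    Ps=[]
    for n in("top","scene"):
        c=camera_info(n);Ps.append(c["mtx"]@np.c_[cv2.Rodrigues(c["rvec"])[0],c["tvec"]])
    X=cv2.triangulatePoints(*Ps,np.float64(a),np.float64(b)).ravel();return (X[:3]/X[3]).round(4)
print("yB",tri((322.3,170.2),(316.7,239.4)),"yA",tri((255.5,183.7),(376.4,203.3)),"blue",tri((266.7,196.9),(359.2,198.5)))
print("ball",tri((349.9,153.3),(295.3,261.5)))
print("jug",ray("top",(451,160),.24),ray("top",(445,135),.2),"mug",ray("top",(433,227),.09))
E
```

```text
yB [ 0.6402 -0.066   0.0439] yA [0.608  0.1476 0.0432] blue [0.5649 0.1152 0.0377]
ball [ 0.6865 -0.155   0.0612]
jug [ 0.59353543 -0.41430913] [ 0.68109898 -0.41917838] mug [ 0.43196303 -0.38418356]
```

Request:
apply_moves(
  motion=[
    [0,0,-0.5,1,0],
    [0,0,-0.5,1,0],
    [0,0,0,0.09,0],
    [0,0,0,0,0],
  ],
  grip_force=40,
)

```text
time_s: 0.6
tool_pos: [0.2111, -0.6144, 0.4434]
eef_rot: [-179.9, 0.0, 8.6]
wrist_force: [0.0, -0.0, -0.9]
width: 0.012
grasp_force: 0.0
```

Request:
apply_moves(
  motion=[
    [0.79,-0.99,0,0,0],
    [0.79,-0.99,0,0,0],
    [0.79,-0.99,0,0,0],
    [0.79,-0.99,0,0,0],
    [0.79,-0.99,0,0,0],
    [0.79,-0.99,0,0,0],
    [0.79,-0.99,0,0,0],
    [0.79,-0.99,0,0,0],
    [0.79,-0.99,0,0,0],
    [0.9,-0.24,0,0,0],
    [0.9,-0.24,0,0,0],
    [0.9,-0.24,0,0,0],
    [0.9,-0.24,0,0,0],
    [0.9,-0.24,0,0,0],
    [0.9,-0.24,0,0,0],
    [0.9,-0.24,0,0,0],
    [0,0,0,0,0],
    [0,0,0,0,0],
  ],
)

```text
time_s: 2.85
tool_pos: [0.6785, -0.117, 0.4434]
eef_rot: [-180.0, 0.2, 8.5]
wrist_force: [0.2, -0.8, 0.1]
width: 0.0001
grasp_force: 0.0
```

Request:
apply_moves(
  motion=[
    [0,0,1,0,0],
    [0,0,1,0,0],
    [0,0,1,0,0],
    [0,0,1,0,0],
    [0,0,0.5,0,0],
    [0,0,0,0,0],
    [0,0,0,0,0],
  ],
)

```text
time_s: 3.72
tool_pos: [0.679, -0.1172, 0.2663]
eef_rot: [179.9, -0.1, 8.5]
wrist_force: [-0.1, 0.1, 0.3]
width: 0.0
grasp_force: 0.0
```

```bash
python3 - <<'E'
from h import *
s=read_state();print(s["tool_pos"],s["wrist_force"])
ims=[]
for n,(x0,y0,x1,y1) in(("top",(260,110,380,200)),("scene",(260,160,380,290))):
    p,_=capture(n);np.savez(n+"1",p=p)
    ims.append(cv2.resize(p[y0:y1,x0:x1,::-1],(390,int(390*(y1-y0)/(x1-x0))),interpolation=cv2.INTER_CUBIC))
H=max(i.shape[0] for i in ims);cv2.imwrite("pics/a.png",np.hstack([cv2.copyMakeBorder(i,0,H-i.shape[0],0,10,0) for i in ims]))
E
```

```text
[ 0.67903626 -0.11722877  0.26625132] [-0.11212627  0.0512283   0.33838552]
```

View pics/a.png

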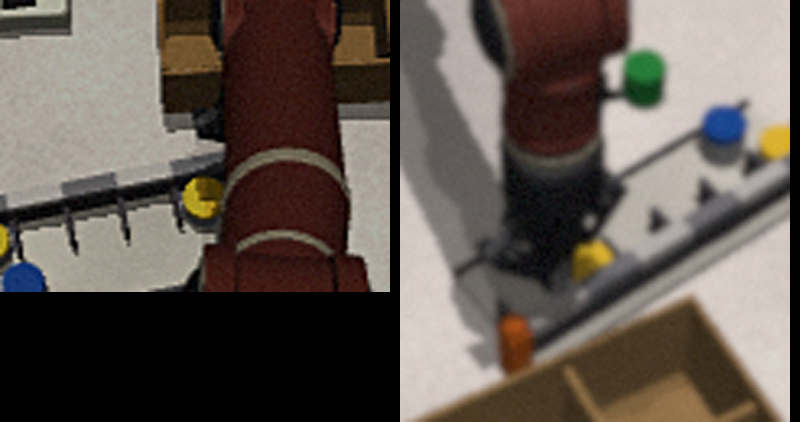

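Scene view: the gripper tips are at about crop (550,270), just above the rail next to the orange ball (515,340). The top view is hidden by the arm. Next I descend until contact.

Request:
apply_moves(
  motion=[
    [0,0,0.3,0,0],
    [0,0,0.2,0,0],
    [0,0,0.05,0,0],
    [0,0,0,0,0],
  ],
)

```text
time_s: 4.32
tool_pos: [0.6789, -0.1164, 0.2423]
eef_rot: [-180.0, 0.0, 8.5]
wrist_force: [0.2, -1.1, 0.9]
width: 0.0002
grasp_force: 0.0
```

Request:
apply_moves(
  motion=[
    [0,0,0.08,0,0],
    [0,0,0.05,0,0],
    [0,0,0,0,0],
  ],
)

```text
time_s: 4.7
tool_pos: [0.679, -0.1165, 0.2377]
eef_rot: [180.0, -0.0, 8.5]
wrist_force: [-0.2, -0.0, 0.1]
width: 0.0004
grasp_force: 0.3
```

Request:
apply_moves(
  motion=[
    [0,0,0.05,0,0],
    [0,0,0,0,0],
  ],
)

```text
time_s: 4.95
tool_pos: [0.679, -0.1164, 0.2376]
eef_rot: [180.0, -0.0, 8.5]
wrist_force: [-4.2, -0.6, 9.2]
width: -0.0002
grasp_force: 4.3
```

Request:
apply_moves(
  motion=[
    [0,-0.2,0,0,0],
    [0,-0.2,0,0,0],
    [0,-0.2,0,0,0],
    [0,-0.2,0,0,0],
    [0,-0.2,0,0,0],
    [0,-0.2,0,0,0],
  ],
)

```text
time_s: 5.7
tool_pos: [0.673, -0.0716, 0.2376]
eef_rot: [179.7, -0.3, 8.4]
wrist_force: [0.1, -4.0, 5.8]
width: -0.0001
grasp_force: 2.7
```

Request:
apply_moves(
  motion=[
    [0,-0.2,0,0,0],
    [0,-0.2,0,0,0],
    [0,-0.2,0,0,0],
    [0,-0.2,0,0,0],
    [0,-0.2,0,0,0],
    [0,-0.2,0,0,0],
    [0,-0.1,0,0,0],
    [0,0,0,0,0],
  ],
)

```text
time_s: 6.7
tool_pos: [0.6654, -0.0192, 0.2376]
eef_rot: [179.8, -0.3, 8.5]
wrist_force: [0.9, -2.4, 6.4]
width: -0.0001
grasp_force: 3.0
```

```bash
python3 - <<'E'
from h import *
s=read_state();print(s["tool_pos"],s["wrist_force"])
p,_=capture("scene");cv2.imwrite("pics/b.png",cv2.resize(p[150:280,270:410,::-1],None,fx=5,fy=4.5,interpolation=cv2.INTER_CUBIC))
E
```

```text
[ 0.66535237 -0.01924908  0.2376127 ] [ 0.89639031 -2.36597344  6.35831528]
```

View pics/b.png

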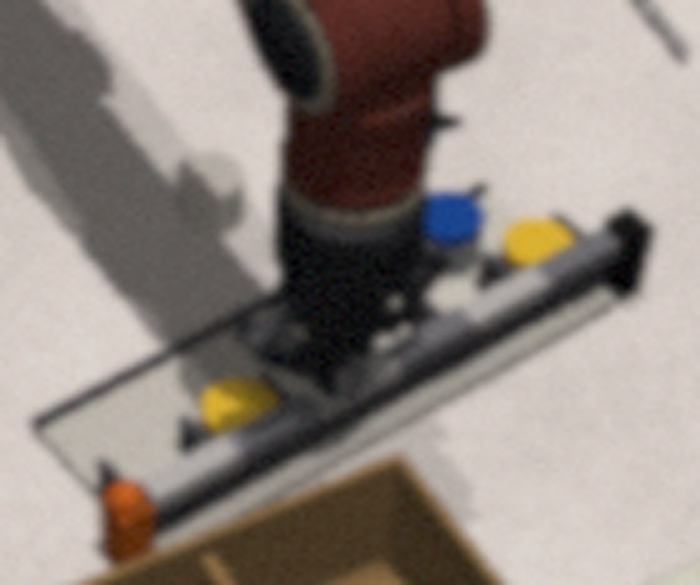

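The tip at (340,385) sits within bare section_4, whose border with section_3 is near (388,360). I'll nudge 4 mm further, lift, and go to the left of the blue tin.

Request:
apply_moves(
  motion=[
    [0,-0.1,0,0,0],
    [0,0,0,0,0],
    [0,0,-0.4,0,0],
    [0,0,-1,0,0],
    [-0.4,-1,0,0,0],
    [-0.4,-1,0,0,0],
    [-0.4,-1,0,0,0],
    [-0.4,-1,0,0,0],
    [-0.4,-1,0,0,0],
    [0,0,0,0,0],
    [0,0,0,0,0],
  ],
)

```text
time_s: 8.12
tool_pos: [0.5551, 0.1722, 0.2921]
eef_rot: [180.0, -0.0, 8.5]
wrist_force: [0.6, -1.2, -0.3]
width: 0.0002
grasp_force: 0.0
```

```bash
cat >> h.py <<'E'
O=np.array([.624,.0123]);a=np.radians(8.5);RX=np.array([np.cos(a),np.sin(a)]);RY=np.array([-RX[1],RX[0]])
def rk(w):w=np.asarray(w)[:2]-O;return (w@RX*1e3).round(1),(w@RY*1e3).round(1)
E
python3 - <<'E'
from h import *
s=read_state();print(rk(s["tool_pos"]),s["tool_pos"],s["eef_rot"])
for n in("top","scene"):
    p,_=capture(n);np.savez(n+"2",p=p)
    for k in("blue","yellow"):
        for c,ar,b in blobs(p,*C[k],ROI[n]):print(n,k,c.round(1),ar,b,rk(ray(n,c,.048)))
E
```

```text
(np.float64(-44.5), np.float64(168.4)) [0.55506414 0.17223463 0.29207447] [ 1.79979432e+02 -4.50138267e-02  8.52139948e+00]
top blue [266.8 196.6] 121 [261 191  13  13] (np.float64(-44.4), np.float64(110.3))
top yellow [322.4 170.3] 134 [316 165  14  12] (np.float64(3.8), np.float64(-78.4))
top yellow [255.8 179.3] 25 [252 178  10   4] (np.float64(18.1), np.float64(134.0))
scene blue [359.2 198. ] 122 [353 193  13  11] (np.float64(-38.9), np.float64(104.7))
scene yellow [376.4 203.3] 89 [371 199  13  10] (np.float64(6.2), np.float64(131.6))
scene yellow [316.7 239.4] 112 [311 235  14  11] (np.float64(6.2), np.float64(-83.0))
```

Request:
apply_moves(
  motion=[
    [0.05,0,1,0,0],
    [0,0,1,0,0],
    [0,0,0.46,0,0],
    [0,0,0,0,0],
    [0,0.3,0,0,0],
    [0,0.2,0,0,0],
    [0,0.15,0,0,0],
    [0,0.15,0,0,0],
    [0,0.15,0,0,0],
    [0,0.15,0,0,0],
    [0,0.15,0,0,0],
    [0,0.15,0,0,0],
    [0,0,0,0,0],
  ],
)

```text
time_s: 9.85
tool_pos: [0.5652, 0.1159, 0.1929]
eef_rot: [179.9, 0.0, 8.4]
wrist_force: [0.5, 0.6, 0.2]
width: -0.0003
grasp_force: 0.1
```

```bash
cat > look.py <<'E'
from h import *
s=read_state();print(rk(s["tool_pos"]),s["tool_pos"],s["eef_rot"],s["wrist_force"])
bias=dict(top=(-1.2,2.6-2*0),scene=(1.2,-2.7));bias["top"]=(-1.2,2.2)
for n in("top","scene"):
    p,_=capture(n);np.savez(n+"2",p=p)
    for k in("blue","yellow"):
        for c,ar,b in blobs(p,*C[k],ROI[n]):print(n,k,c.round(1),ar,b,np.round(np.subtract(rk(ray(n,c,.048)),bias[n]),1))
E
sed -i 's/(-1.2,2.6-2\*0)/(-1.2,2.2)/;s/;bias\["top"\].*//' look.py; python3 look.py
```

```text
(np.float64(-42.8), np.float64(111.1)) [0.56522469 0.11588523 0.1928953 ] [1.79917749e+02 3.87132483e-02 8.42404635e+00] [0.50858467 0.61435631 0.21105762]
top yellow [322.5 170.3] 133 [316 165  14  12] [  5.1 -80.7]
scene blue [350.2 203.8] 119 [344 198  15  12] [-38.4  72.2]
scene yellow [376.3 203.4] 86 [371 200  13   9] [  5.1 133.5]
scene yellow [316.8 239.5] 112 [311 235  14  11] [  5.2 -80.3]
```

Request:
apply_moves(
  motion=[
    [0,0.15,0,0,0],
    [0,0.15,0,0,0],
    [0,0.15,0,0,0],
    [0,0.15,0,0,0],
    [0,0.15,0,0,0],
    [0,0.15,0,0,0],
    [0,0.15,0,0,0],
    [0,0.15,0,0,0],
    [0,0.15,0,0,0],
    [0,0.15,0,0,0],
    [0,0.15,0,0,0],
    [0,0.15,0,0,0],
    [0,0.15,0,0,0],
    [0,0.1,0,0,0],
    [0,0.05,0,0,0],
    [0,0,0,0,0],
  ],
)

```text
time_s: 11.95
tool_pos: [0.5776, 0.0339, 0.1931]
eef_rot: [180.0, 0.0, 8.5]
wrist_force: [-0.3, -0.0, -0.2]
width: 0.0
grasp_force: 0.2
```

```bash
python3 look.py; python3 -c "
from h import *
p=np.load('scene2.npz')['p'];cv2.imwrite('pics/c.png',cv2.resize(p[150:280,270:410,::-1],None,fx=5,fy=4.5,interpolation=cv2.INTER_CUBIC))"
```

```text
(np.float64(-42.7), np.float64(28.2)) [0.57755564 0.03385192 0.19306083] [1.79979433e+02 1.22369856e-02 8.49114105e+00] [-0.29533106 -0.04137877 -0.20961228]
top yellow [322.5 170.3] 133 [316 165  14  12] [  5.1 -80.7]
top yellow [255.6 183.8] 138 [249 178  14  13] [  5. 135.]
scene blue [327.5 217.3] 123 [321 211  15  12] [-38.2 -10.2]
scene yellow [376.4 203.4] 89 [371 199  13  10] [  5.4 133.9]
scene yellow [316.8 239.4] 111 [311 235  14  11] [  5.1 -80.2]
```

View pics/c.png

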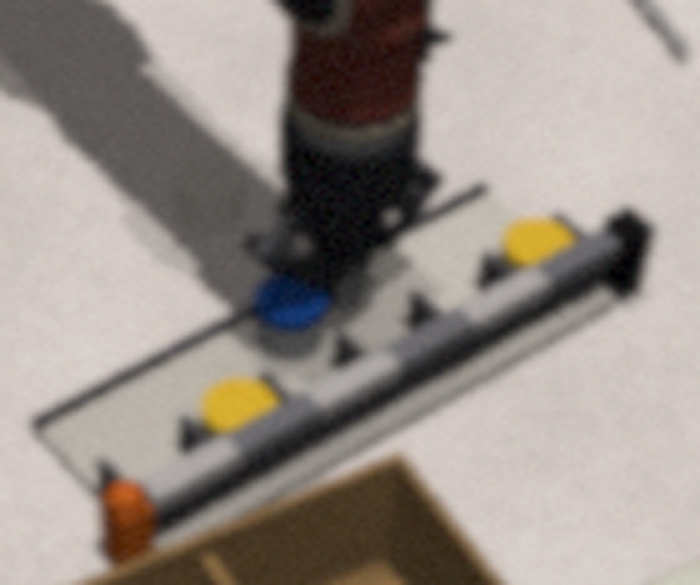

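Blue tin upright at (292,303), with the gripper on its left side; 17 mm more to go along the lane.

Request:
apply_moves(
  motion=[
    [0,0.12,0,0,0],
    [0,0.12,0,0,0],
    [0,0.1,0,0,0],
    [0,0.08,0,0,0],
    [0,0,0,0,0],
    [0,0,0,0,0],
  ],
)

```text
time_s: 12.8
tool_pos: [0.58, 0.0172, 0.193]
eef_rot: [180.0, 0.0, 8.5]
wrist_force: [-0.2, 0.5, -0.0]
width: -0.0005
grasp_force: 0.0
```

```bash
python3 look.py
```

```text
(np.float64(-42.8), np.float64(11.3)) [0.58004572 0.01715839 0.19301847] [1.79971108e+02 1.43041108e-02 8.48569297e+00] [-0.20927599  0.48259771 -0.03528023]
top yellow [322.4 170.3] 131 [316 165  14  12] [  5.2 -80.5]
top yellow [255.6 183.8] 137 [249 178  14  13] [  5.  135.2]
scene blue [322.8 220.1] 125 [316 214  15  12] [-38.1 -26.9]
scene yellow [376.4 203.4] 88 [371 199  13  10] [  5.3 134. ]
scene yellow [316.7 239.4] 112 [311 235  14  11] [  5.  -80.3]
```

Request:
apply_moves(
  motion=[
    [0,-0.3,0,0,0],
    [0,0,-0.7,0,0],
    [0,0,-0.7,0,0],
    [-0.65,0,0,0,0],
    [-0.65,0,0,0,0],
    [0,0.63,0,0,0],
    [0,0.63,0,0,0],
    [0,0,0.7,0,0],
    [0,0,0.48,0,0],
    [0,0,0,0,0],
    [0,0,0,0,0],
  ],
)

```text
time_s: 14.28
tool_pos: [0.5346, -0.0274, 0.2025]
eef_rot: [-180.0, -0.1, 8.6]
wrist_force: [-0.7, -0.2, 0.5]
width: 0.0003
grasp_force: 0.0
```

```bash
python3 look.py
```

```text
(np.float64(-94.3), np.float64(-26.1)) [ 0.53461027 -0.02743712  0.20250836] [-1.79990170e+02 -5.89000273e-02  8.55275212e+00] [-0.66450768 -0.15300431  0.50050969]
top yellow [255.6 183.7] 137 [249 178  14  13] [  5.1 135. ]
scene blue [322.3 219.8] 128 [316 215  13  11] [-39.7 -27.5]
scene yellow [376.4 203.4] 89 [371 199  13  10] [  5.2 134. ]
scene yellow [316.7 239.4] 113 [311 235  14  11] [  4.8 -80.2]
```

Request:
apply_moves(
  motion=[
    [0.2,0,0,0,0],
    [0.15,0,0,0,0],
    [0.15,0,0,0,0],
    [0.15,0,0,0,0],
    [0.15,0,0,0,0],
    [0.15,0,0,0,0],
    [0.1,0,0,0,0],
    [0,0,0,0,0],
  ],
)

```text
time_s: 15.38
tool_pos: [0.5766, -0.0217, 0.2019]
eef_rot: [-180.0, -0.1, 8.5]
wrist_force: [0.9, -1.0, -0.8]
width: 0.0003
grasp_force: 0.0
```

```bash
python3 look.py
```

```text
(np.float64(-51.9), np.float64(-26.6)) [ 0.57656782 -0.02165798  0.20194629] [-1.79995370e+02 -1.06420397e-01  8.51898516e+00] [ 0.85620528 -0.96429087 -0.75249516]
top yellow [255.6 183.7] 137 [249 178  14  13] [  5.1 135. ]
scene blue [327.8 225. ] 145 [321 219  15  13] [-16.1 -26.1]
scene yellow [376.4 203.4] 89 [371 199  13  10] [  5.1 133.9]
scene yellow [316.8 239.3] 114 [311 235  14  11] [  4.8 -80. ]
```

Request:
apply_moves(
  motion=[
    [0.12,0,0,0,0],
    [0.12,0,0,0,0],
    [0.12,0,0,0,0],
    [0.08,0,0,0,0],
    [0,0,0,0,0],
  ],
)

```text
time_s: 16.1
tool_pos: [0.5938, -0.0191, 0.202]
eef_rot: [-180.0, -0.1, 8.5]
wrist_force: [-0.6, -0.1, 0.2]
width: 0.0003
grasp_force: 0.3
```

```bash
python3 look.py
```

```text
(np.float64(-34.5), np.float64(-26.6)) [ 0.59381253 -0.01913431  0.20195545] [-1.79998197e+02 -8.72844757e-02  8.51153351e+00] [-0.6323349  -0.08422345  0.21975369]
top yellow [327.5 168.3] 16 [326 165   4   7] [  8.2 -97.8]
top yellow [255.7 183.7] 138 [249 178  14  13] [  5.  134.8]
scene blue [331.4 228.3] 132 [325 223  15  12] [ -1.1 -25.3]
scene yellow [376.4 203.4] 89 [371 199  13  10] [  5.2 134. ]
scene yellow [316.7 239. ] 122 [311 234  14  12] [  3.9 -79.5]
```

Creep until wall contact shows in the force.

Request:
apply_moves(
  motion=[
    [0.06,0,0,0,0],
    [0.06,0,0,0,0],
    [0,0,0,0,0],
  ],
)

```text
time_s: 16.58
tool_pos: [0.5983, -0.0185, 0.2019]
eef_rot: [-180.0, -0.0, 8.5]
wrist_force: [-1.3, -0.2, 0.2]
width: -0.0002
grasp_force: 0.5
```

Request:
apply_moves(
  motion=[
    [0.04,0,0,0,0],
    [0,0,0,0,0],
  ],
)

```text
time_s: 16.82
tool_pos: [0.5997, -0.0183, 0.2019]
eef_rot: [-180.0, -0.0, 8.5]
wrist_force: [-1.0, -0.5, 0.5]
width: 0.0004
grasp_force: 0.8
```

Request:
apply_moves(
  motion=[
    [0.05,0,0,0,0],
    [0,0,0,0,0],
  ],
)

```text
time_s: 17.08
tool_pos: [0.6017, -0.018, 0.2019]
eef_rot: [-180.0, -0.0, 8.5]
wrist_force: [-1.4, 0.4, 0.9]
width: -0.0001
grasp_force: 0.9
```

Request:
apply_moves(
  motion=[
    [0.04,0,0,0,0],
    [0,0,0,0,0],
  ],
)

```text
time_s: 17.32
tool_pos: [0.6023, -0.0179, 0.2019]
eef_rot: [-180.0, 0.2, 8.5]
wrist_force: [-4.7, -0.5, 3.4]
width: 0.0003
grasp_force: 2.6
```

```bash
python3 look.py
```

```text
(np.float64(-25.9), np.float64(-26.7)) [ 0.60234987 -0.01789178  0.20187069] [-1.79990009e+02  1.72619361e-01  8.50361812e+00] [-4.67185644 -0.51706222  3.37888852]
top yellow [327.7 168.3] 12 [326 166   4   6] [  8.  -98.3]
top yellow [255.6 183.8] 138 [249 178  14  13] [  5. 135.]
scene blue [332.4 229.3] 106 [327 225  14  11] [  3.3 -25.1]
scene yellow [376.4 203.3] 90 [371 199  13  10] [  5.1 134.1]
scene yellow [316.7 239. ] 123 [311 234  14  12] [  3.7 -79.6]
```

The force has jumped to 4.7 N, so the tin is against the wall. Back off, rise, and check.

Request:
apply_moves(
  motion=[
    [0.02,0,0,0,0],
    [0,0,0,0,0],
    [0,0,0,0,0],
    [-0.5,0,0,0,0],
    [-0.5,0,0,0,0],
    [-0.5,0,-0.3,0,0],
    [0,0,-1,0,0],
    [0,0,-1,0,0],
    [0,0,-1,0,0],
    [-1,1,0,0,0],
    [-1,1,0,0,0],
    [0,1,0,0,0],
    [0,1,0,0,0],
    [0,1,0,0,0],
    [0,0,0,0,0],
    [0,0,0,0,0],
  ],
)

```text
time_s: 19.42
tool_pos: [0.4957, -0.2356, 0.334]
eef_rot: [-180.0, -0.1, 8.5]
wrist_force: [-0.3, 1.1, -0.2]
width: 0.0002
grasp_force: 0.0
```

```bash
python3 look.py; python3 -c "
from h import *
p=np.load('top2.npz')['p'];cv2.imwrite('pics/d.png',cv2.resize(p[140:240,220:370,::-1],None,fx=5,fy=5,interpolation=cv2.INTER_CUBIC))"
```

```text
(np.float64(-163.5), np.float64(-226.2)) [ 0.49569285 -0.2355771   0.33398707] [-1.79988942e+02 -1.18919553e-01  8.54362347e+00] [-0.29289588  1.06104666 -0.21177318]
top blue [305.1 173.7] 127 [299 168  13  12] [  5.5 -24.5]
top yellow [322.5 170.3] 133 [316 165  14  12] [  5.1 -80.7]
top yellow [255.6 183.8] 139 [249 178  14  13] [  4.8 135. ]
scene blue [332.9 229.5] 94 [328 225  13  11] [  4.7 -24.5]
scene yellow [376.4 203.4] 89 [371 199  13  10] [  5.3 134. ]
scene yellow [316.8 239.5] 112 [311 235  14  11] [  5.2 -80.3]
```

View pics/d.png

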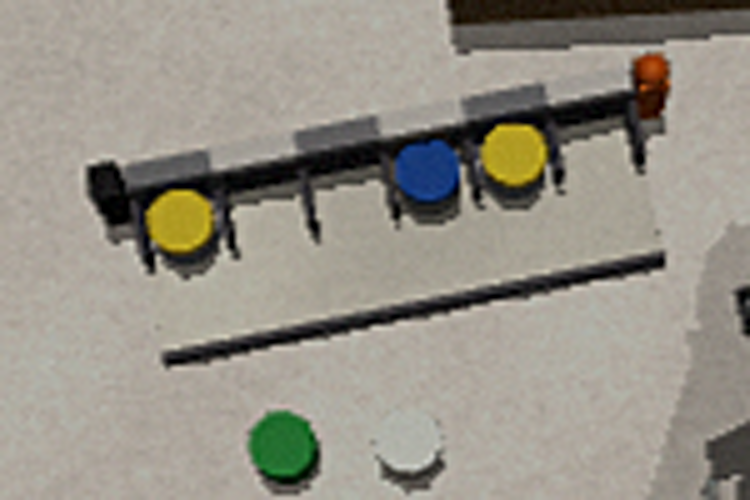

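The blue lid at (428,170) is in the third bay from the orange end, at x ≈ 5 (home) and 2.5 mm off the bay's middle. The yellow tins have not moved and the robot is clear.

```bash
python3 -c "
from plant import *
print(hand_in())"
```

```text
the job is handed in; nothing more can be done
None
```

I ran the closed fingertip along the rail from behind the first bay at the orange end to behind the third. I then pushed the blue tin home against the back wall in that third bay (section 4), about 2.5 mm off its middle, and handed the job in; no verdict came back.

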